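# Fit the stop rod of a microplate magazine and hold it for clamping

## Robot

A 7-joint arm with a two-finger parallel gripper is mounted at the origin on the work surface. World frame = base frame: x ahead of the robot, y to its left, z up, the work surface at z = 0. Lengths are in m, angles in degrees, forces in N, time in s.
With the tool pointing down it reaches from about 0.425 to 0.95 m from the base axis. Payload 4.7 kg.
Tool frame: the origin (TCP) lies at the very end of the fingers, on their centre line; the grasp point (between the pads) lies 19 mm behind it; z points along the fingers, y is the line along which they close (so a half turn about z gives the same grasp; the last joint's range is limited). The gripper opens to 87 mm and grips with 3 to 60 N. Pads are 19 mm wide; open, the fingers measure 117 mm over their backs; the gripper's body (75 mm by 190 mm) begins 51 mm behind the grasp point.
Start: joints at [61.656, 26.849, -2.785, 87.806, 1.381, 65.374, -4.715], TCP at [0.303, -0.603, 0.223] pointing down, gripper open.
Joint ranges: [-148.3, 148.3], [-19.14, 114.17], [-79.39, 73.82], [5.75, 140.21], [-59.74, 239.74], [12.07, 113.84], [-152.46, 152.46]. Speed limits (degrees/s): [147.25, 147.25, 180, 180, 180, 180, 180].

## Interface

Orientations are given as [roll, pitch, yaw] about the fixed x, y, z axes, in that order (R = Rz(yaw) Ry(pitch) Rx(roll)).
In Python, from rig import * gives the robot as it stands.
- The arm moves only by the tool step_arm, never from a script. Its argument "rows" is a list of rows, each a list of 7 numbers: the shift along the tool's x, y, z in mm, then the turn, a rotation vector about the tool's x, y, z in rad, then the gripper's target within -1 to 1 (fully open at 1, half-way at 0, shut at -1). In form: [[x, y, z, wx, wy, wz, grip], ...]. A call has 1 to 5 rows; each row shifts and turns the commanded pose from where the row before left it, along the tool's axes as they then stand; what a row does not reach is not made up. A row lasts 1/8 s, in which the tool goes at most 62.5 mm and 10.7 degrees, less where a joint would pass 70% of its speed; a pose out of reach is approached as far as the arm can. A call with a gripper value outside its range is refused whole. The fingers move at their own pace and stop on an object; "force" is the grip in N (left out, the last holds). Time passes only in rows, so rows that do not move let the fingers close. It gives the time, the measured TCP pose, the force, the opening and the grip force at its end, in the units of the state.
- get_state(): the state, without advancing time (a new reading comes with each control period).
- camera(name): name is "scene" or "top" or "wrist"; returns the picture (400x640x3 uint8, red, green, blue); there is no depth.
- camera_model(name): a dict with "fx", "fy", "cx", "cy" (pixels), "eye" and "orientation" of the camera in the world. Camera axes: x right, y down, z forward; pixel columns grow to the right and rows downward; lengths in m; the calibration is good to about 2 mm. A picture is of the moment at which its call begins: read the wrist's pose just before it. camera_model takes no time and is no camera call; for the wrist camera it gives the pose at the moment of the call.
- sign_off(): hands the job in; it is judged then, once.
The state is a dict: "t": time; "joint_pos": joint angles; "joint_vel": joint speeds; "effort": joint torques, N m; "ee_pos": TCP position; "eef_rot": TCP orientation; "contact_force": force on the tool from outside, world axes, zero at the start; "torque": the same for the moment, N m; "opening": finger opening in m; "grasp_force": force on a finger pad.
Only numpy, scipy, OpenCV 4.12 (cv2) and the standard library are available. Lean on these libraries where they do the work, as an engineer would, in place of code of your own. Each camera call takes 0.05 s, during which the arm holds its last target. There are 200 camera calls.

## Task

Take the steel stop rod with the red knob out of the blue rack and thread it from above down through the two brass bushings of the microplate magazine, first the upper one, then the lower one, until its nose stands out well below the lower bushing while the knob is still well clear of the upper one. Finish holding the rod still in the gripper at that height, so that a colleague can clamp it: do not let go or let its knob rest on the bushing. Leave the tubes, the tip box and the basin where they are.

Things in the scene. Friction and masses are not known exactly. Their poses are not given: they have to be found in the camera images.
- rod_knob (a point): centre of the rod's upright knob, where it is grasped: a red cylinder with a yellow band, 26 mm in diameter, 40 mm tall, its underside 20 mm below this point. z runs along the rod from nose to knob. Below the knob is a steel pin 12 mm in diameter and 120 mm long. About 0.15 kg in all (varies). It starts upright in any one of the rack's three holes
- rod_tip (a point): end of the rod's nose, on its axis, 140 mm below the knob's centre; same axes. The lowest 12 mm of the pin taper to a nose 4 mm wide
- upper_bushing (a point): centre of the top mouth of the upper brass bushing, 137 mm above the bench: a ring, bore 15 mm, outside 26 mm, 18 mm long, its axis vertical. z up, x and y the magazine's own axes. Above it the way is free
- lower_bushing (a point): centre of the top mouth of the lower brass bushing, 70 mm above the bench, 67 mm straight below the upper mouth; same bore, length and axes. Its lower end is 52 mm above the bench. With the nose about 35 mm below this point the rod stands out 17 mm below the lower bushing and the knob hangs 18 mm above the upper one
- magazine: microplate magazine, fixed (place and yaw vary); origin on the bench, on the bushings' axis. Base plate 150 x 150 x 12 mm, its centre 40 mm to +x; white column 134 mm tall on the +y side, its near face 48 mm from the axis, with two flat white arms 40 mm wide, a bushing in each; on the +x side a stack of three microplates 56 mm tall in clear walls 80 mm tall
- rack: blue rack, fixed (place and yaw vary), 60 x 150 x 55 mm, origin at the centre of its underside; three holes 13.5 mm wide and 45 mm deep in a row along y, 45 mm apart, the middle one at its centre. The rod stands in one, tubes in the two others, all on the holes' floors 10 mm above the bench
- tube_a_mid (a point): middle of a capped tube, 12 mm in diameter, 83 mm tall, orange cap 16 mm wide, standing in the rack; leave it
- tube_b_mid (a point): middle of the other tube of the same kind, standing in the rack; leave it
- tip_box: blue pipette tip box, 82 x 120 x 51 mm, origin at the centre of its underside; leave it
- basin: small white open basin, 55 x 70 x 28 mm, origin at the centre of its underside; leave it
Mind the look-alikes: they are no part of the job. There is more than one size of the part that bears rod_knob; the job needs the largest.

How it is judged (in metres and radians):
On the way, in this order (a step that is already met when the one before it is completed fails the run):
1. the rod is lifted out of the rack, its nose more than 80 mm above the bench (height (world z) of rod_tip above 0.08 m and contact force between the fingers and rod above 0.5 N), for 0.1 s.
2. the nose has come through the upper bushing and is not yet in the lower one (horizontal distance between rod_tip and upper_bushing below 0.01 m and z of rod_tip in the frame of upper_bushing below -0.019 m and z of rod_tip in the frame of lower_bushing above 0 m and angle between the z axis of rod_tip and the z axis of upper_bushing, either way round below 0.25 rad), for 0.05 s.
At the end, for the whole second after the job is handed in: The rod is gripped (over 1 N) and still (under 20 mm/s), upright through both bushings (within 0.08 rad; nose within 6 mm, knob within 10 mm of the axis), its nose 2 to 31 mm below the lower bushing's lower end, so that the knob hangs at least 4 mm above the upper bushing (z of rod_tip in the frame of lower_bushing between -0.049 and -0.02 m and horizontal distance between rod_tip and lower_bushing below 0.006 m and horizontal distance between rod_knob and upper_bushing below 0.01 m and angle between the z axis of rod_tip and the z axis of lower_bushing, either way round below 0.08 rad and contact force between the fingers and rod above 1 N and linear speed of rod below 0.02 m/s); the arm keeps its last pose, push and grip.
It fails at once if a tube is moved by more than 30 mm (distance of tube_a_mid from where it was at the start of the episode above 0.03 m).
It fails at once if a tube is moved by more than 30 mm (distance of tube_b_mid from where it was at the start of the episode above 0.03 m).
It fails at once if the tip box is moved by more than 30 mm (distance of tip_box from where it was at the start of the episode above 0.03 m).
It fails at once if the basin is moved by more than 30 mm (distance of basin from where it was at the start of the episode above 0.03 m).
It also fails if it takes over 54 s, if anything falls off the work surface, if the arm or the gripper's body presses on something with over 40 N, if the wrist force passes 120 N, or if a joint passes its speed limit or range.

## Working session

There is one attempt and no reset: what is moved stays moved. The work goes in short steps, Python scripts to look and compute and a tool call to move; the robot and the scene stay as the last step left them, time stands still between calls to the robot, and variables do not carry over. Pictures are saved under pics/ and viewed, at most 10 in all, crops included, and the job is handed in when it is done.

Besides the shell and the picture viewer there is one more tool, called after "Emit:" as name(argument=value, ...) on one line, values as JSON. step_arm: Moves the arm, as the interface text tells. Its arguments: {"type":"object","properties":{"rows":{"type":"array","items":{"type":"array","items":{"type":"number"}}},"force":{"type":"number"}},"required":["rows"]}

```bash
mkdir -p pics; ls; python3 - <<'E'
from rig import *
import cv2,numpy as np
s=get_state();print({k:np.round(v,3).tolist() for k,v in s.items()})
for n in("scene","top"):
    cv2.imwrite(f"pics/{n}0.png",camera(n)[:,:,::-1]);m=camera_model(n);print(n,m)
E
```

```text
pics
{'t': 0.0, 'joint_pos': [61.655, 26.897, -2.784, 87.874, 1.381, 65.374, -4.716], 'joint_vel': [-0.121, 0.015, -0.038, -0.04, -0.022, 0.016, -0.164], 'effort': [0.001, -50.797, -0.08, -23.616, -0.061, 0.038, 0.0], 'ee_pos': [0.303, -0.603, 0.222], 'eef_rot': [-179.888, 0.004, 26.69], 'contact_force': [0.609, 0.024, -0.147], 'torque': [-0.003, -0.035, 0.0], 'grasp_force': 0.0, 'opening': 0.087}
scene {'fx': 470.72719164643416, 'fy': 470.72719164643416, 'cx': 320.34663327534946, 'cy': 203.06048972325098, 'eye': array([1.04202488, 0.04004541, 0.85774101]), 'orientation': array([-148.31429304,   -0.71434401,   95.83508461])}
top {'fx': 479.7596447625422, 'fy': 479.7596447625422, 'cx': 318.2496983143562, 'cy': 195.0462205084061, 'eye': array([0.52498293, 0.02814351, 1.12213481]), 'orientation': array([-177.95436178,   -0.72397352,  -88.90488762])}
```

View pics/scene0.png

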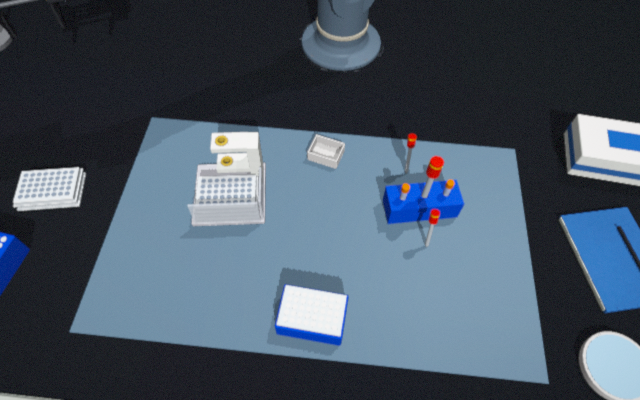

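View pics/top0.png

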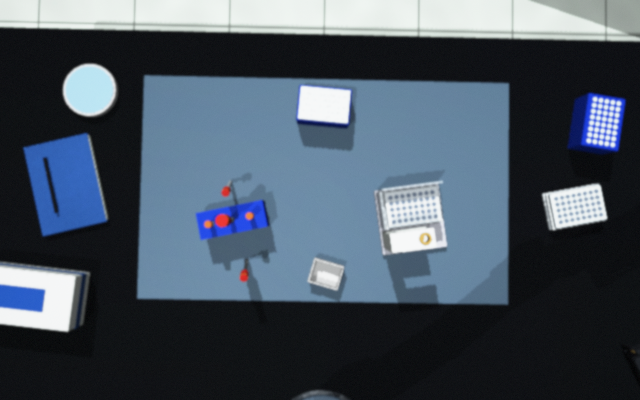

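The scene view shows the magazine's bushings at about (221,141) and (228,160), and the rack at (423,200). There are three red-knobbed rods:
- **In the rack:** scene (435,165), top (222,220).
- **Outside the rack, two thinner ones:** scene (411,140) and (434,215), top (244,276) and (226,191).

The one in the rack has the largest knob, so it fits. I'll confirm that with one enlarged crop and measure.

```bash
cat > h.py <<'E'
from rig import *
import cv2,numpy as np
from scipy.spatial.transform import Rotation as R
def ray(m,uv):
    d=np.array([(uv[0]-m['cx'])/m['fx'],(uv[1]-m['cy'])/m['fy'],1.])
    return np.array(m['eye']),R.from_euler('xyz',m['orientation'],degrees=True).apply(d)
def plane(m,uv,z):
    e,d=ray(m,uv); return e+d*(z-e[2])/d[2]
def tri(obs):
    A=np.zeros((3,3));b=np.zeros(3)
    for m,uv in obs:
        e,d=ray(m,uv);d=d/np.linalg.norm(d);P=np.eye(3)-np.outer(d,d);A+=P;b+=P@e
    return np.linalg.solve(A,b)
def blobs(im,lo,hi,amin=20):
    hsv=cv2.cvtColor(im,cv2.COLOR_RGB2HSV);mk=cv2.inRange(hsv,np.array(lo),np.array(hi))
    n,l,st,c=cv2.connectedComponentsWithStats(mk)
    return [(st[i].tolist(),c[i].round(1).tolist()) for i in range(1,n) if st[i,4]>=amin],l
E
python3 - <<'E'
from h import *
ims={n:cv2.imread(f"pics/{n}0.png")[:,:,::-1].copy() for n in("scene","top")}
for n,im in ims.items():
    print(n,'red',blobs(im,(0,180,100),(6,255,255))[0]);print(' gold',blobs(im,(15,90,60),(32,255,255),8)[0]);print(' orange',blobs(im,(7,150,100),(16,255,255))[0])
mt,ms=camera_model("top"),camera_model("scene")
print(plane(mt,(222,220.5),.17))
c=ims["scene"][115:260,370:480];t=ims["top"][170:290,190:290]
f=lambda a,s:cv2.resize(a,None,fx=s,fy=s,interpolation=cv2.INTER_CUBIC)
a=f(c,3.4);b=f(t,3.9);h=max(a.shape[0],b.shape[0]);p=lambda x:cv2.copyMakeBorder(x,0,h-x.shape[0],0,0,0)
cv2.imwrite("pics/crop.png",np.hstack([p(a),p(b)])[:,:,::-1])
E
```

```text
scene red [([408, 133, 9, 6, 36], [411.9, 135.8]), ([408, 140, 7, 8, 33], [410.5, 143.7]), ([430, 157, 13, 10, 103], [436.4, 161.4]), ([427, 167, 14, 11, 92], [432.6, 172.7]), ([431, 211, 8, 5, 30], [434.7, 212.9]), ([430, 218, 7, 6, 32], [432.7, 220.7])]
 gold [([215, 136, 13, 10, 92], [220.9, 140.2]), ([221, 156, 11, 10, 84], [226.3, 160.8]), ([430, 164, 11, 6, 23], [434.2, 167.3]), ([447, 180, 7, 8, 41], [449.6, 183.6]), ([402, 184, 7, 8, 41], [405.1, 187.6]), ([431, 215, 7, 3, 12], [434.4, 216.3])]
 orange [([408, 137, 9, 5, 21], [411.8, 139.3]), ([429, 163, 13, 8, 30], [435.2, 167.2])]
top red [([223, 188, 6, 7, 35], [225.7, 191.0]), ([217, 216, 12, 9, 86], [222.9, 220.0]), ([241, 270, 6, 10, 48], [243.8, 275.0])]
 gold [([420, 234, 11, 10, 54], [425.0, 238.3])]
 orange [([247, 214, 6, 4, 20], [249.5, 215.5]), ([206, 222, 6, 5, 25], [208.4, 223.9])]
[0.50514271 0.20609203 0.17      ]
```

View pics/crop.png

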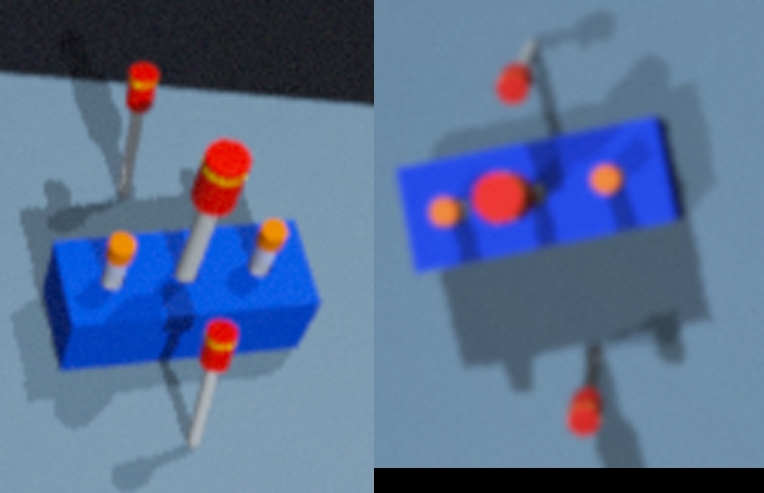

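The rod in the rack's middle, crop (222,178) left and (500,197) right, clearly has the biggest knob, with a yellow band. The two free-standing rods are thinner look-alikes. Next I'll get the numbers for the moves.

```bash
python3 - <<'E'
from h import *
mt,ms,mw=[camera_model(n) for n in("top","scene","wrist")]
print('bush',tri([(mt,(425,238.3)),(ms,(220.9,140.2))]),plane(mt,(425,238.3),.137),plane(ms,(220.9,140.2),.137))
print('knob',tri([(mt,(222.5,220.2)),(ms,(435,166.5))]),plane(ms,(435,166.5),.155))
print('d1',tri([(mt,(225.7,191)),(ms,(434,216.3))]),'d2',tri([(mt,(243.8,275)),(ms,(411.5,139.5))]))
print('tubes',tri([(mt,(249.5,215.5)),(ms,(405.1,187.6))]),tri([(mt,(208.4,223.9)),(ms,(449.6,183.6))]))
s=get_state();T=R.from_euler('xyz',s['eef_rot'],degrees=True)
print(T.inv().apply(mw['eye']-s['ee_pos']),(T.inv()*R.from_euler('xyz',mw['orientation'],degrees=True)).as_matrix().round(3),mw['fx'],mw['cx'],mw['cy'])
E
```

```text
bush [ 0.47576579 -0.20448774  0.13657552] [ 0.47580955 -0.20457323  0.137     ] [ 0.47610622 -0.20415402  0.137     ]
knob [0.50538819 0.20819793 0.1524819 ] [0.50731631 0.20741675 0.155     ]
d1 [0.56758374 0.21902941 0.07713898] d2 [0.38731913 0.17458037 0.08337614]
tubes [0.51530376 0.16289548 0.08906264] [0.49564045 0.25062497 0.08844658]
[ 0.06549408  0.00086448 -0.16296168] [[ 0.001 -0.97  -0.244]
 [ 1.     0.     0.001]
 [-0.001 -0.244  0.97 ]] 333.25591731079015 317.40116837585225 203.18630079289878
```

Emit:
step_arm(rows=[[42,-35,-1.5,0,0,0,1],[42,-35,-1.5,0,0,0,1],[42,-35,-1.5,0,0,0,1],[42,-35,-1.5,0,0,0,1],[42,-35,-1.5,0,0,0,1]])

```text
t: 0.72
ee_pos: [0.4125, -0.3505, 0.2298]
eef_rot: [-180.0, 0.0, 26.7]
contact_force: [0.3, -0.3, -0.2]
opening: 0.0868
grasp_force: 0.0
```

Emit:
step_arm(rows=[[42,-35,-1.5,0,0,0,1],[42,-35,-1.5,0,0,0,1],[42,-35,-1.5,0,0,0,1],[0,0,0,0,0,0.122,1],[0,0,0,0,0,0.122,1]])

```text
t: 1.35
ee_pos: [0.4777, -0.201, 0.2342]
eef_rot: [-180.0, 0.0, 12.6]
contact_force: [-0.7, -0.6, -0.1]
opening: 0.0869
grasp_force: 0.0
```

Emit:
step_arm(rows=[[0,0,0,0,0,0,1],[0,0,0,0,0,0,1]])

```text
t: 1.6
ee_pos: [0.4774, -0.202, 0.2344]
eef_rot: [-180.0, 0.0, 12.8]
contact_force: [0.2, -0.0, 0.1]
opening: 0.0869
grasp_force: 0.0
```

```bash
python3 - <<'E'
from h import *
s=get_state();m=camera_model("wrist");im=camera("wrist")
print(s['t'],s['ee_pos'],s['eef_rot'],s['contact_force'],m['eye'],m['orientation'])
cv2.imwrite("pics/w1.png",im[:,:,::-1]);print(blobs(im,(15,90,60),(32,255,255),60)[0])
E
```

```text
1.6 [ 0.47744396 -0.20201198  0.23435966] [-1.79987073e+02  1.94295602e-02  1.27950925e+01] [ 0.18460039 -0.02576489  0.07280747] [ 0.54185511 -0.18855173  0.39729126] [ 1.65846966e+02 -1.23853479e-02 -7.71748529e+01]
[([305, 191, 31, 31, 610], [320.2, 206.0]), ([110, 241, 35, 60, 1050], [123.5, 270.8]), ([492, 241, 34, 60, 765], [513.0, 268.3]), ([288, 310, 352, 18, 4959], [473.5, 319.9])]
```

View pics/w1.png

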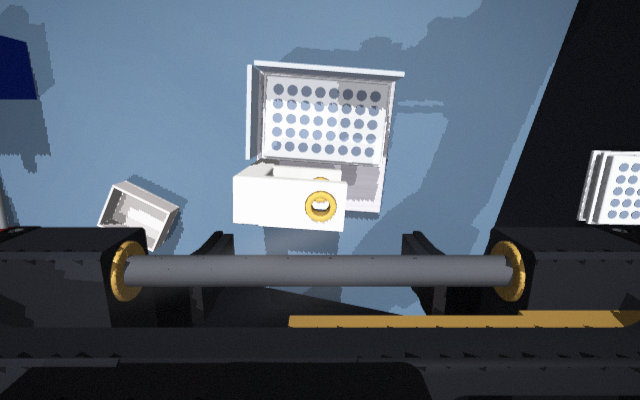

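The wrist picture shows the upper bushing ring at (320,206), with the lower one peeking out behind it. The basin is at (140,215). I'll now make the same view over the knob.

Emit:
step_arm(rows=[[14.75,-49,-6,0,0,0,1],[14.75,-49,-6,0,0,0,1],[14.75,-49,-6,0,0,0,1],[14.75,-49,-6,0,0,0,1],[14.75,-49,-4,0,0,0,1]])

```text
t: 2.28
ee_pos: [0.4958, 0.0546, 0.263]
eef_rot: [180.0, -0.1, 12.7]
contact_force: [1.5, 0.0, 0.4]
opening: 0.0872
grasp_force: 0.0
```

Emit:
step_arm(rows=[[14.75,-49,-3,0,0,0,1],[14.75,-49,-1,0,0,0,1],[14.75,-49,-1,0,0,0,1],[0,0,0,0,0,0,1],[0,0,0,0,0,0,1]])

```text
t: 2.9
ee_pos: [0.5066, 0.2055, 0.2672]
eef_rot: [180.0, 0.0, 12.7]
contact_force: [0.8, -1.0, -0.3]
opening: 0.0869
grasp_force: 0.0
```

```bash
python3 - <<'E'
from h import *
s=get_state();m=camera_model("wrist");im=camera("wrist")
print(s['t'],s['ee_pos'],s['eef_rot'],m['eye'],m['orientation'])
cv2.imwrite("pics/w2.png",im[:,:,::-1]);print(blobs(im,(0,150,80),(6,255,255),60)[0])
m1=dict(m,eye=np.array([0.54185511,-0.18855173,0.39729126]),orientation=np.array([165.846966,-0.0123853,-77.1748529]))
print('bush',plane(m1,(320,206),.137))
E
```

```text
2.9 [0.50657919 0.20548338 0.26720402] [1.79950298e+02 4.07938181e-02 1.27090459e+01] [0.57103587 0.21905087 0.430106  ] [ 1.65825278e+02 -7.14652148e-02 -7.72628215e+01]
[([313, 149, 15, 16, 189], [320.0, 156.1]), ([313, 165, 15, 11, 136], [319.7, 170.1]), ([300, 183, 27, 13, 131], [313.7, 187.9]), ([298, 192, 31, 28, 677], [312.8, 205.3]), ([317, 304, 12, 11, 111], [322.6, 309.6])]
bush [ 0.47604988 -0.20574191  0.137     ]
```

View pics/w2.png

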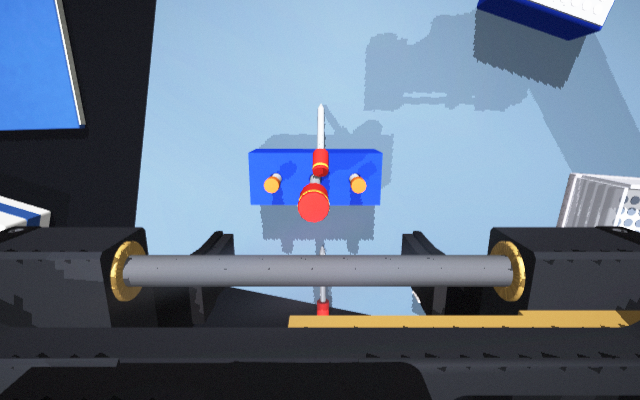

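The knob of the right rod is at (313,205). The look-alike's knob shows at (320,163), higher up the image than it should be by hand geometry. I'll check that in numbers before descending.

```bash
python3 - <<'E'
from h import *
m=camera_model("wrist");mt=camera_model("top");ms=camera_model("scene");im=cv2.imread("pics/w2.png")[:,:,::-1].copy()
for z in(0,.09,.135,.15): print(z,'w decoy',plane(m,(320,163),z),'w base',plane(m,(320,105),z),'t',plane(mt,(225.7,191),z),'t base',plane(mt,(232,182),z),'s',plane(ms,(434,216.3),z))
hsv=cv2.cvtColor(im,cv2.COLOR_RGB2HSV);mk=cv2.inRange(hsv,(0,150,80),(6,255,255));mk[:180]=0;mk[230:]=0
ys,xs=np.nonzero(mk)
for r in range(182,222): 
    q=xs[ys==r]
    if len(q): print(r,q.min(),q.max(),end='; ')
print()
print('knob top',plane(m,(313,205.3),.17))
b,_=blobs(camera("top"),(0,180,100),(6,255,255));print(b)
E
```

```text
0 w decoy [0.51836605 0.20230841 0.        ] w base [0.58852454 0.21818955 0.        ] t [0.57055615 0.23105158 0.        ] t base [0.5918965 0.2169094 0.       ] s [0.52063136 0.23885251 0.        ]
0.09 w decoy [0.52942226 0.20564309 0.09      ] w base [0.58490165 0.21820145 0.09      ] t [0.56690099 0.21477749 0.09      ] t base [0.58652975 0.20176957 0.09      ] s [0.5753395  0.21799232 0.09      ]
0.135 w decoy [0.53495036 0.20731043 0.135     ] w base [0.58309021 0.21820741 0.135     ] t [0.5650734  0.20664044 0.135     ] t base [0.58384637 0.19419965 0.135     ] s [0.60269357 0.20756223 0.135     ]
0.15 w decoy [0.53679306 0.20786621 0.15      ] w base [0.5824864  0.21820939 0.15      ] t [0.56446421 0.2039281  0.15      ] t base [0.58295191 0.19167635 0.15      ] s [0.6118116  0.20408553 0.15      ]
183 314 316; 184 309 318; 185 307 320; 186 306 321; 187 304 322; 188 304 323; 189 303 324; 190 303 325; 191 302 325; 192 301 325; 193 301 325; 194 301 326; 195 300 326; 196 302 324; 197 301 325; 198 301 325; 199 300 326; 200 300 327; 201 299 327; 202 299 327; 203 298 328; 204 298 328; 205 298 328; 206 298 328; 207 298 328; 208 298 328; 209 298 328; 210 299 328; 211 299 327; 212 299 326; 213 300 326; 214 301 325; 215 301 323; 216 302 323; 217 303 318; 218 305 320; 219 307 310; 
knob top [0.5047156  0.20657776 0.17      ]
[([217, 217, 12, 9, 90], [222.9, 221.1]), ([252, 297, 8, 10, 51], [255.0, 301.1])]
```

The look-alikes have moved on their own: the top view now has d2 at (255,301) instead of (244,275). They seem to have toppled, so I'll look.

```bash
python3 - <<'E'
from h import *
a=camera("scene")
cv2.imwrite("pics/s3f.png",a[:,:,::-1]);print(blobs(a,(0,180,100),(6,255,255))[0],get_state()['t'])
w=camera("wrist")
a=cv2.resize(a[100:260,340:500],(480,480),interpolation=cv2.INTER_CUBIC);w=cv2.resize(w[90:330,240:400],(320,480),interpolation=cv2.INTER_CUBIC)
cv2.imwrite("pics/s3.png",np.hstack([a,w])[:,:,::-1])
E
```

```text
[([393, 133, 8, 8, 46], [396.6, 135.7]), ([430, 156, 13, 10, 105], [436.5, 160.4]), ([427, 166, 13, 11, 94], [432.5, 171.6]), ([423, 198, 6, 9, 46], [425.4, 202.0])] 3.05
```

View pics/s3.png

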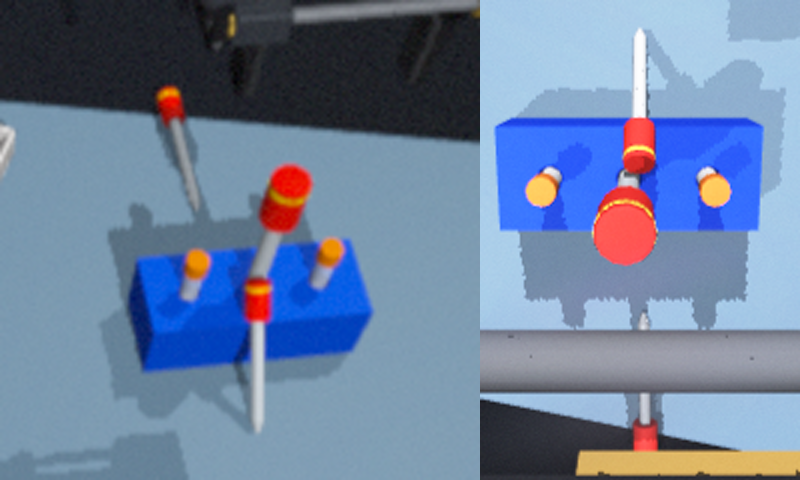

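The crop shows d1 leaning on the rack, with its knob beside the target's pin, and d2 lying on the bench. The target rod still stands in the middle hole, and the fingers will stay above both. Descending.

Emit:
step_arm(rows=[[-1.6,-1.5,26,0,0,0,1],[0,0,45,0,0,0,1],[0,0,40,0,0,0,0.6],[0,0,25,0,0,0,0.4],[0,0,0,0,0,0,0.4]], force=30)

```text
t: 3.72
ee_pos: [0.5036, 0.2058, 0.1299]
eef_rot: [179.9, 0.2, 12.6]
contact_force: [0.9, -0.4, 0.2]
opening: 0.0657
grasp_force: 0.0
```

Emit:
step_arm(rows=[[0,0,0,0,0,0,-1],[0,0,0,0,0,0,-1],[0,0,0,0,0,0,-1],[0,0,0,0,0,0,-1]], force=30)

```text
t: 4.22
ee_pos: [0.5049, 0.2075, 0.1321]
eef_rot: [180.0, -0.1, 12.7]
contact_force: [-1.1, -0.1, 0.7]
opening: 0.0287
grasp_force: 0.0
```

Emit:
step_arm(rows=[[0,0,0,0,0,0,-1],[0,0,0,0,0,0,-1]])

```text
t: 4.47
ee_pos: [0.5049, 0.2076, 0.1318]
eef_rot: [-180.0, -0.0, 12.7]
contact_force: [-0.2, -0.5, 2.1]
opening: 0.0253
grasp_force: 30.0
```

Emit:
step_arm(rows=[[0,0,-10,0,0,0,-1],[0,0,-20,0,0,0,-1],[0,0,-30,0,0,0,-1],[0,0,-30,0,0,0,-1],[0,0,-30,0,0,0,-1]])

```text
t: 5.1
ee_pos: [0.5041, 0.2072, 0.2526]
eef_rot: [180.0, 0.0, 12.7]
contact_force: [0.1, 0.2, -2.2]
opening: 0.0256
grasp_force: 30.0
```

Emit:
step_arm(rows=[[0,0,-35,0,0,0,-1],[0,0,0,0,0,0,-1],[0,0,0,0,0,0,-1]])

```text
t: 5.48
ee_pos: [0.5038, 0.2069, 0.2855]
eef_rot: [180.0, 0.1, 12.7]
contact_force: [-0.6, -0.1, -1.7]
opening: 0.0253
grasp_force: 30.0
```

```bash
python3 - <<'E'
from h import *
s=get_state();print(s['t'],s['ee_pos'],s['eef_rot'],s['opening'],s['grasp_force'],s['contact_force'])
a=camera("scene");w=camera("wrist");t=camera("top")
cv2.imwrite("pics/s4f.png",a[:,:,::-1]);cv2.imwrite("pics/w4f.png",w[:,:,::-1]);cv2.imwrite("pics/t4f.png",t[:,:,::-1])
a=cv2.resize(a[60:260,340:500],(400,500));w=cv2.resize(w[:,220:420],(250,500))
cv2.imwrite("pics/s4.png",np.hstack([a,w])[:,:,::-1])
E
```

```text
5.475 [0.50384716 0.20692933 0.28550547] [1.79960436e+02 1.18930588e-01 1.27052840e+01] 0.025254414377962355 29.997474434785545 [-0.63012304 -0.13945331 -1.67278654]
```

View pics/s4.png

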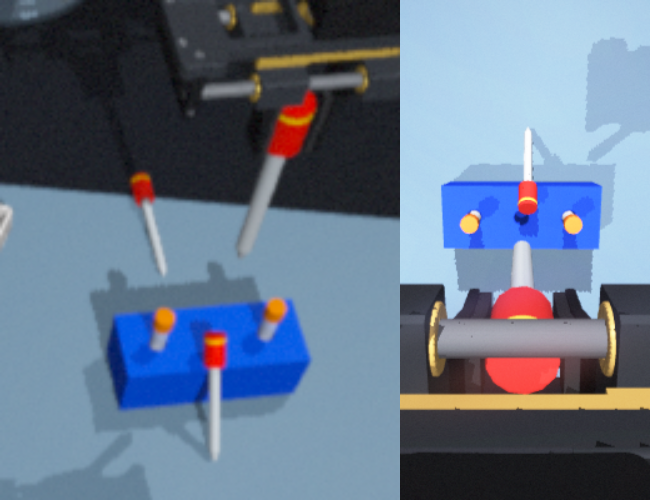

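The rod is held upright and out of the rack, and the tubes haven't moved. Carrying it over the upper bushing.

Emit:
step_arm(rows=[[-6,20,0,0,0,0,-1],[-12,40,0,0,0,0,-1],[-12,40,0,0,0,0,-1],[-12,40,0,0,0,0,-1],[-12,40,0,0,0,0,-1]])

```text
t: 6.25
ee_pos: [0.4909, 0.0186, 0.2856]
eef_rot: [-180.0, 0.1, 12.7]
contact_force: [-0.5, -0.3, -1.0]
opening: 0.0252
grasp_force: 30.0
```

Emit:
step_arm(rows=[[-12,40,0,0,0,0,-1],[-12,40,0,0,0,0,-1],[-12,40,0,0,0,0,-1],[-12,40,0,0,0,0,-1],[-12,40,0,0,0,0,-1]])

```text
t: 6.88
ee_pos: [0.4764, -0.1894, 0.2856]
eef_rot: [-179.9, 0.1, 12.7]
contact_force: [-0.1, 0.3, -1.8]
opening: 0.0253
grasp_force: 30.0
```

Emit:
step_arm(rows=[[-4.3,15.5,0,0,0,0,-1],[0,0,0,0,0,0,-1],[0,0,0,0,0,0,-1],[0,0,0,0,0,0,-1]])

```text
t: 7.38
ee_pos: [0.4766, -0.2026, 0.2866]
eef_rot: [-180.0, -0.0, 12.9]
contact_force: [-0.3, -0.6, -2.1]
opening: 0.0255
grasp_force: 30.0
```

```bash
python3 - <<'E'
from h import *
s=get_state();m=camera_model("wrist");w=camera("wrist");a=camera("scene")
print(s['t'],s['ee_pos'],s['eef_rot'],s['contact_force'],s['opening'],m['eye'],m['orientation'])
cv2.imwrite("pics/s5f.png",a[:,:,::-1]);cv2.imwrite("pics/w5f.png",w[:,:,::-1])
a=cv2.resize(a[90:190,180:280],(400,400),interpolation=cv2.INTER_CUBIC);w=cv2.resize(w[170:250,280:360],(400,400),interpolation=cv2.INTER_CUBIC)
cv2.imwrite("pics/s5.png",np.hstack([a,w])[:,:,::-1])
E
```

```text
7.375 [ 0.47660792 -0.20262075  0.28659472] [-1.79979816e+02 -1.29370653e-02  1.28759792e+01] [-0.33225571 -0.56117666 -2.14725938] 0.02547302031443146 [ 0.5409124  -0.18907558  0.44954205] [ 1.65878124e+02 -6.76004398e-04 -7.70932578e+01]
```

View pics/s5.png

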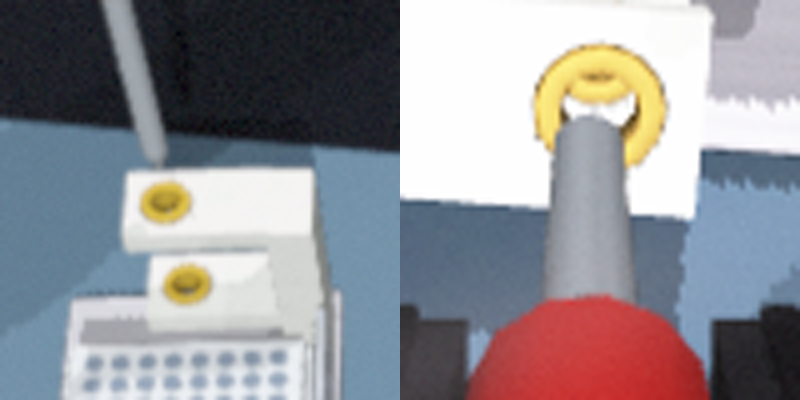

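The crop shows the pin end just above the upper bushing. In the scene view the nose is at about (219,131) and the ring at (221,140). In the wrist view the visible end is the pin's near rim at (318,193.2), because the cone is hidden below it, and the ring centre is at about (319.6,191).

```bash
python3 - <<'E'
from h import *
m=camera_model("wrist");ms=camera_model("scene");s=get_state()
w=cv2.imread("pics/w5f.png")[:,:,::-1].copy()
b,l=blobs(w,(15,90,60),(32,255,255),60);print([x for x in b if 150<x[1][1]<230 and 250<x[1][0]<400])
hsv=cv2.cvtColor(w,cv2.COLOR_RGB2HSV);mk=cv2.inRange(hsv,(15,90,60),(32,255,255));mk[:160]=0;mk[215:]=0;mk[:,:300]=0;mk[:,340:]=0
p=np.vstack([c for c in cv2.findContours(mk,cv2.RETR_EXTERNAL,cv2.CHAIN_APPROX_NONE)[0]]);print(cv2.minEnclosingCircle(p))
tx=np.array([np.cos(np.radians(12.8)),np.sin(np.radians(12.8)),0]);ty=np.array([tx[1],-tx[0],0])
B=plane(m,(319.6,191.0),.137);print('bush',B)
zt=s['ee_pos'][2]-.121
for u in((318,193.2),):
    A=plane(m,u,zt+.012)-.006*tx;print('pin wrist',A,'rel tool',(A-s['ee_pos'])@tx,(A-s['ee_pos'])@ty,'bush-pin in tool xy',(B-A)@tx,(B-A)@ty)
S=cv2.imread("pics/s5f.png")
for u in((219.1,130.6),(219.1,131.2)):
    A=plane(ms,u,zt);C=plane(ms,(220.9,140.2),.137);print('scene',A,C,(C-A)@tx,(C-A)@ty)
E
```

```text
[([307, 179, 26, 24, 339], [320.1, 188.4])]
((319.3399963378906, 191.5), 13.135004043579102)
bush [ 0.47635864 -0.20668317  0.137     ]
pin wrist [ 0.47676038 -0.2049215   0.17765695] rel tool -0.0001297727385864875 0.0016783999014563875 bush-pin in tool xy -0.0007820488201716803 0.0016288872349056616
scene [ 0.47600555 -0.20278668  0.16565695] [ 0.47610622 -0.20415402  0.137     ] -0.00020476061101820206 0.0013556626135332328
scene [ 0.47746034 -0.20247037  0.16565695] [ 0.47610622 -0.20415402  0.137     ] -0.0016934773567064449 0.0013418062352294276
```

Wrist and scene views agree on a shift of about −0.8 mm in x and +1.5 mm in y in the tool frame. I'll correct by that and lower slowly into the upper bushing.

Emit:
step_arm(rows=[[-0.8,1.5,10,0,0,0,-1],[0,0,10,0,0,0,-1],[0,0,6,0,0,0,-1],[0,0,6,0,0,0,-1],[0,0,0,0,0,0,-1]])

```text
t: 8.1
ee_pos: [0.4755, -0.2059, 0.254]
eef_rot: [-180.0, 0.0, 12.7]
contact_force: [-0.8, -0.2, -1.2]
opening: 0.0253
grasp_force: 30.0
```

Emit:
step_arm(rows=[[0,0,5,0,0,0,-1],[0,0,5,0,0,0,-1],[0,0,0,0,0,0,-1]])

```text
t: 8.48
ee_pos: [0.4755, -0.2059, 0.2441]
eef_rot: [-180.0, 0.0, 12.7]
contact_force: [0.5, 0.1, -1.7]
opening: 0.0255
grasp_force: 30.0
```

Emit:
step_arm(rows=[[0,0,6,0,0,0,-1],[0,0,8,0,0,0,-1],[0,0,8,0,0,0,-1],[0,0,0,0,0,0,-1],[0,0,0,0,0,0,-1]])

```text
t: 9.1
ee_pos: [0.476, -0.2061, 0.2226]
eef_rot: [180.0, -0.0, 12.7]
contact_force: [-0.3, 0.2, -1.6]
opening: 0.0252
grasp_force: 30.0
```

```bash
python3 - <<'E'
from h import *
s=get_state();m=camera_model("wrist");w=camera("wrist");a=camera("scene")
print(s['t'],s['ee_pos'],s['eef_rot'],s['contact_force'],s['torque'],s['opening'])
a=cv2.resize(a[90:190,180:280],(400,400),interpolation=cv2.INTER_CUBIC);w=cv2.resize(w[150:250,270:370],(400,400),interpolation=cv2.INTER_CUBIC)
cv2.imwrite("pics/s6.png",np.hstack([a,w])[:,:,::-1])
E
```

```text
9.1 [ 0.47597525 -0.20606325  0.2226154 ] [ 1.79989733e+02 -1.63089579e-02  1.27102673e+01] [-0.33997586  0.21394341 -1.61987875] [0.01969543 0.05027538 0.00381942] 0.02515158251340125
```

View pics/s6.png

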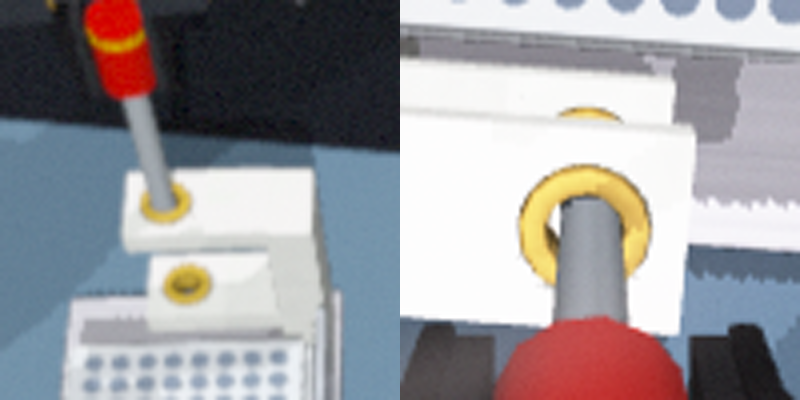

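The rod is inside the upper bushing, with the nose at about z 0.10. The pin sits about 1 mm to the right in the bore (wrist crop, ring centre x 585, pin x 592). I'll ease −0.8 mm in y and go on down through the lower bushing.

Emit:
step_arm(rows=[[0,-0.8,6,0,0,0,-1],[0,0,8,0,0,0,-1],[0,0,8,0,0,0,-1],[0,0,6,0,0,0,-1],[0,0,6,0,0,0,-1]])

```text
t: 9.82
ee_pos: [0.4756, -0.2053, 0.1881]
eef_rot: [-180.0, 0.0, 12.7]
contact_force: [0.2, -0.0, -1.7]
opening: 0.0253
grasp_force: 30.0
```

Emit:
step_arm(rows=[[0,0,4,0,0,0,-1],[0,0,4,0,0,0,-1],[0,0,4,0,0,0,-1],[0,0,0,0,0,0,-1]])

```text
t: 10.32
ee_pos: [0.4754, -0.2052, 0.1763]
eef_rot: [-180.0, 0.0, 12.7]
contact_force: [-0.2, 0.1, -1.8]
opening: 0.0258
grasp_force: 30.0
```

No contact force and the nose is now inside the lower bushing, so I'll continue to the final height.

Emit:
step_arm(rows=[[0,0,5,0,0,0,-1],[0,0,5,0,0,0,-1],[0,0,5,0,0,0,-1],[0,0,5,0,0,0,-1],[0,0,0,0,0,0,-1]])

```text
t: 10.95
ee_pos: [0.4753, -0.2051, 0.156]
eef_rot: [-180.0, 0.0, 12.7]
contact_force: [0.2, -0.6, -1.2]
opening: 0.0252
grasp_force: 30.0
```

Emit:
step_arm(rows=[[0,0,0,0,0,0,-1],[0,0,0,0,0,0,-1],[0,0,0,0,0,0,-1],[0,0,0,0,0,0,-1]])

```text
t: 11.45
ee_pos: [0.4757, -0.2053, 0.1567]
eef_rot: [180.0, -0.0, 12.7]
contact_force: [-0.3, 0.8, -2.2]
opening: 0.025
grasp_force: 30.0
```

```bash
python3 - <<'E'
from h import *
s=get_state();w=camera("wrist");a=camera("scene")
print(s['t'],s['ee_pos'],s['eef_rot'],s['contact_force'],s['torque'],s['opening'],s['grasp_force'],np.abs(s['joint_vel']).max())
a=cv2.resize(a[90:190,180:280],(400,400),interpolation=cv2.INTER_CUBIC);w=cv2.resize(w[150:250,270:370],(400,400),interpolation=cv2.INTER_CUBIC)
cv2.imwrite("pics/s7.png",np.hstack([a,w])[:,:,::-1])
E
```

```text
11.45 [ 0.47567263 -0.20526464  0.156665  ] [ 1.79988741e+02 -1.43373040e-02  1.27061581e+01] [-0.30412015  0.78012586 -2.16142226] [0.03253041 0.0129771  0.04870757] 0.02501915212232828 29.997703204862773 0.08875457391165324
```

View pics/s7.png

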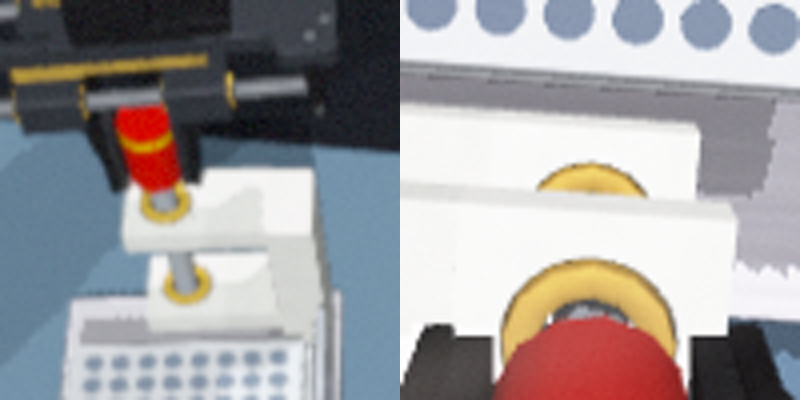

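The picture shows the pin passing through both bushings: scene crop (163,200) and (183,280). The knob hangs clear above the upper one, the grip is 30 N, and the force reading is only the rod's weight. Handing in.

```bash
python3 -c "
from rig import *
print(sign_off())"
```

```text
the job is handed in; nothing more can be done
None
```

I handed the job in with the rod threaded through both bushings and held still at 30 N. By my estimate the nose stands about 17 mm below the lower bushing and the knob hangs about 18 mm above the upper one. The tubes stayed in the rack, and the arm's path stayed clear of the tip box and basin. The two look-alike rods toppled early on without being touched. Sign-off returned no verdict.

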